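# Pack the water-hardness test carrier

## Task

Pack the test kit's carrier tray for the next sampling round: stand the large and the medium plain-capped reagent bottle, the small bottle with the dropper nozzle and the white-capped vial each in the insert bored for its size (widest bore for the large bottle, next for the medium one, next for the dropper bottle, narrowest for the vial), upright and down on the bottom of the bore. Do not tip any bottle over on the way, and leave the two look-alikes, the small bottle with a plain cap and the tall bottle with a spout, standing where they are.

Things in the scene. Friction and masses are not known exactly. Their poses are not given: they have to be found in the camera images.
- large_bottle: large white plastic bottle with a plain flat-topped ribbed screw cap (no spout), body 67 mm across, 148 mm tall in all; the cap is the top 28 mm and 37 mm across; about 0.34 kg. Origin: centre of its underside, z up. The bottles and the vial stand loose, over 10 cm between centres; screw caps 16 mm high lie fixed among them.
- medium_bottle: medium white plastic bottle with a plain flat-topped ribbed screw cap, body 57 mm across, 132 mm tall in all; the cap is the top 25 mm and 33 mm across; about 0.22 kg. Origin: centre of its underside, z up.
- dropper_bottle: small white plastic bottle with a narrow pointed dropper nozzle on top of its cap, body 47 mm across; the cap is 27 mm across, from 78 to 100 mm above the underside, and the thin nozzle stands above it to 120 mm; about 0.1 kg. Origin: centre of its underside, z up.
- vial: slim clear glass vial with a white screw cap, 15 mm across, 50 mm tall; the cap is the top 9 mm and 13.6 mm across; about 12 g. Origin: centre of its underside, z up.
- plain_small_bottle: look-alike, stays: small white plastic bottle like the dropper bottle but with a plain flat-topped cap and no nozzle, body 49 mm across, cap 29 mm, 108 mm tall. Origin: centre of its underside, z up.
- feed_bottle: look-alike, stays: the tallest white plastic bottle, like the large bottle but with a spout standing on its cap, body 69 mm across, 170 mm tall. Origin: centre of its underside, z up.
- insert_large: grey square block, 92 x 92 x 45 mm, fixed in the carrier tray; the widest round bore: 77 mm across, 33 mm deep. Origin: centre of its underside (4 mm above the worktop), z up, x and y along its sides; bore floor 12 mm and mouth 45 mm above it. Tray: 199 mm square, walls 36 mm high, two wire handles to 58 mm.
- insert_medium: grey square block, 92 x 92 x 45 mm, fixed in the carrier tray; second widest round bore: 67 mm across, 33 mm deep. Origin: centre of its underside (4 mm above the worktop), z up, x and y along its sides; bore floor 12 mm and mouth 45 mm above it. Four blocks lie 2 by 2, pitch 94 mm, in any order.
- insert_small: grey square block, 92 x 92 x 45 mm, fixed in the carrier tray; third widest round bore: 57 mm across, 33 mm deep. Origin: centre of its underside (4 mm above the worktop), z up, x and y along its sides; bore floor 12 mm and mouth 45 mm above it.
- insert_vial: grey square block, 92 x 92 x 45 mm, fixed in the carrier tray; the narrowest round bore: 25 mm across, 20 mm deep. Origin: centre of its underside (4 mm above the worktop), z up, x and y along its sides; bore floor 25 mm and mouth 45 mm above it.
Mind the look-alikes: they are no part of the job. What is shaped like the large_bottle but pink or red is not meant.

How it is judged:
At the end, for the whole second after the job is handed in: Each of the four kit items stands in its own insert: within 10 mm of the bore's axis, its underside within 5 mm of the bore's floor (at most 4 mm above it), tilted less than 0.12 rad and at rest; the two look-alikes are within 30 mm of where they began and upright (horizontal distance between large_bottle and insert_large below 0.01 m and z of large_bottle in the frame of insert_large between 0.007 and 0.016 m and angle between each of large_bottle, medium_bottle, dropper_bottle, vial's own z axis and vertical below 0.12 rad and linear speed of each of large_bottle, medium_bottle, dropper_bottle, vial below 0.02 m/s and horizontal distance between medium_bottle and insert_medium below 0.01 m and z of medium_bottle in the frame of insert_medium between 0.007 and 0.016 m and horizontal distance between dropper_bottle and insert_small below 0.01 m and z of dropper_bottle in the frame of insert_small between 0.007 and 0.016 m and horizontal distance between vial and insert_vial below 0.01 m and z of vial in the frame of insert_vial between 0.02 and 0.029 m and distance of each of plain_small_bottle, feed_bottle from where it was at the start of the episode below 0.03 m and angle between each of plain_small_bottle, feed_bottle's own z axis and vertical below 0.1 rad); the robot touches nothing.
It fails at once if a kit item is tipped over (angle between any of large_bottle, medium_bottle, dropper_bottle, vial's own z axis and vertical above 0.9 rad).
It fails at once if a look-alike is carried off or knocked over (distance of any of plain_small_bottle, feed_bottle from where it was at the start of the episode above 0.06 m or angle between any of plain_small_bottle, feed_bottle's own z axis and vertical above 0.5 rad).
It also fails if it takes over 112 s, if anything falls off the work surface, if the arm or the gripper's body presses on something with over 40 N, if the wrist force passes 120 N, or if a joint passes its speed limit or range.

## Robot

A 6-joint arm with a two-finger parallel gripper is mounted at the origin on a cart in front of the work surface, level with it; the furniture and walls round the work are solid. World frame = base frame: x ahead of the robot, y to its left, z up, the work surface at z = 0. Lengths are in m, angles in rad, forces in N, time in s.
With the tool pointing down it reaches from about 0.25 to 0.775 m from the base axis. Payload 4 kg.
Tool frame: the origin (TCP) lies midway between the tips of the shut fingers; the grasp point (between the pads) lies 19 mm behind it (robot.tcp_to_grasp is the z of the grasp point in the tool frame, in m); z points along the fingers, y is the line along which they close (so a half turn about z gives the same grasp; the last joint's range is limited). The gripper opens to 94 mm and grips with 3 to 60 N. Pads are 16 mm wide; open, the fingers measure 119 mm over their backs; the gripper's body (75 mm by 177 mm) begins 78 mm behind the grasp point.
Start: joints at [-0.103, 0.087, 1.371, -0, 1.684, -0.103], TCP at [0.55, -0, 0.206] pointing down, gripper open.
Joint ranges: [-3.1, 3.1], [-0.76, 2.03], [0.27, 2.55], [-1.08, 4.22], [0.17, 2.65], [-2.57, 2.57]. Speed limits (rad/s): [2.79, 2.79, 3.14, 3.14, 3.14, 3.14].

## Interface

Orientations are given as [roll, pitch, yaw] about the fixed x, y, z axes, in that order (R = Rz(yaw) Ry(pitch) Rx(roll)).
In Python, from bench import robot gives the robot as it stands. The module is installed in compiled form; this text tells all that it offers.
- The arm moves only by the tool move_arm, never from a script. Its argument "motion" is one flat list of numbers, 7 for each row, row after row: the turn, a rotation vector about the tool's x, y, z in units of 45 degrees (1.0 is 45 degrees), then the shift along the tool's x, y, z in units of 100 mm (1.0 is 100 mm), then the opening, from 0 (shut) to 1 (fully open). A call has 1 to 12 rows; each row shifts and turns the commanded pose from where the row before left it, along the tool's axes as they then stand; what a row does not reach is not made up. A row lasts 1/12 s, in which the tool goes at most 41.7 mm and 7.16 degrees, less where a joint would pass 70% of its speed; a pose out of reach is approached as far as the arm can. A call with a number of a shift or a turn outside -1 to 1 is refused whole. A call with a gripper value outside its range is refused whole. The fingers move at their own pace and stop on an object; the grip force is fixed at half the most. Time passes only in rows, so rows that do not move let the fingers close. It gives the time, the measured TCP pose, the force, the opening and the grip force at its end, in the units of the state.
- robot.get_obs(): the state, without advancing time (a new reading comes with each control period).
- robot.snapshot(name): name is "scene" or "side" or "wrist"; returns the picture (384x512x3 uint8, red, green, blue); there is no depth.
- robot.get_calibration(name): a dict with "fx", "fy", "cx", "cy" (pixels), "R" (3x3) and "t" (3): a world point X has camera coordinates R X + t. Camera axes: x right, y down, z forward; pixel columns grow to the right and rows downward; lengths in m; the calibration is good to about 2 mm. A picture is of the moment at which its call begins: read the wrist's pose just before it. get_calibration takes no time and is no camera call; for the wrist camera it gives the pose at the moment of the call.
- robot.close_job(): hands the job in; it is judged then, once.
The state is a dict: "time": time; "joint_positions": joint angles; "qvel": joint speeds; "joint_torque": joint torques, N m; "tool_pos": TCP position; "ee_rot": TCP orientation; "wrist_force": force on the tool from outside, world axes, zero at the start; "wrist_torque": the same for the moment, N m; "width": finger opening in m; "finger_force": force on a finger pad.
Only numpy, scipy, OpenCV 4.12 (cv2) and the standard library are available. Lean on these libraries where they do the work, as an engineer would, in place of code of your own. Each camera call takes 0.05 s, during which the arm holds its last target. There are 200 camera calls.

## Working session

There is one attempt and no reset: what is moved stays moved. The work goes in short steps, Python scripts to look and compute and a tool call to move; the robot and the scene stay as the last step left them, time stands still between calls to the robot, and variables do not carry over. Pictures are saved under pics/ and viewed, at most 15 in all, crops included, and the job is handed in when it is done.

Besides the shell and the picture viewer there is one more tool, called by a JSON object that holds its "api" and its "payload", one argument or row to a line. move_arm: Moves the arm, as the interface text tells. Shifts and turns lie within -1 to 1; 1 stands for 100 mm of shift or 45 degrees of turn. Its arguments: {"type":"object","properties":{"motion":{"type":"array","items":{"type":"number"}}},"required":["motion"]}

```bash
mkdir -p pics; python3 - <<'E'
from bench import robot
import cv2,numpy as np
np.set_printoptions(precision=4,suppress=True)
o=robot.get_obs();print(o['time'],o['tool_pos'],o['ee_rot'],o['width'],robot.tcp_to_grasp)
ims=[]
for n in("scene","side"):
    im=robot.snapshot(n);cv2.imwrite(f'pics/{n}0.png',im[:,:,::-1]);c=robot.get_calibration(n);R=np.array(c['R']);print(n,c['fx'],c['cx'],c['cy'],-R.T@np.array(c['t']),R[2])
    im=robot.snapshot
w=robot.snapshot("wrist");cv2.imwrite('pics/wrist0.png',w[:,:,::-1])
c=robot.get_calibration("wrist");R=np.array(c['R']);print(c['fx'],-R.T@np.array(c['t']),R)
E
```

```text
0.0 [0.5495 0.     0.2043] [-3.1394 -0.0002  1.5708] 0.09413877205199256 -0.0188
scene 352.78770954740145 258.77773342538455 195.5694725250301 [-0.097  -0.4661  0.4185] [ 0.7732  0.4781 -0.4167]
side 380.21251076873193 258.34028130387713 195.61223992224922 [0.4314 0.7181 0.7696] [ 0.1484 -0.7172 -0.6809]
317.8638959737397 [0.5484 0.065  0.3851] [[ 1.      0.0004 -0.0017]
 [ 0.0008 -0.9741  0.2262]
 [-0.0016 -0.2262 -0.9741]]
```

View pics/scene0.png

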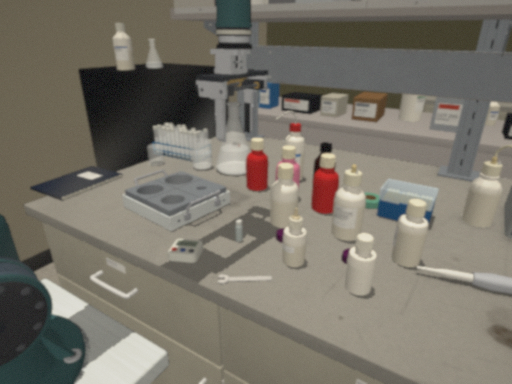

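View pics/side0.png

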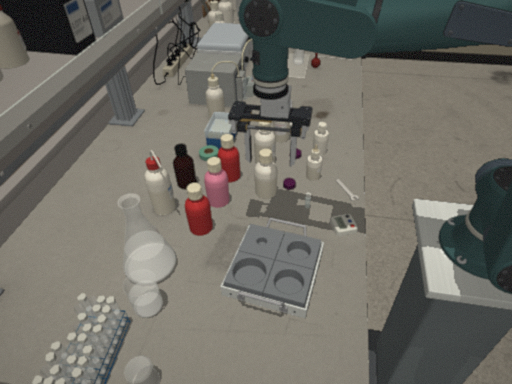

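The scene view shows the tray at (177,193) and the vial at (239,231). The dropper bottle is at (294,242), the plain-capped small bottle probably at (361,265), the spouted bottle at (349,205), and plain white bottles at (284,195) and (409,233). There is also a nozzled bottle far off at (485,193), and red and pink bottles. I'll zoom in and measure.

```bash
python3 - <<'E'
import cv2
a=cv2.imread('pics/scene0.png')[130:310,215:455]
cv2.imwrite('pics/c1.png',cv2.resize(a,(800,600),interpolation=cv2.INTER_CUBIC))
b=cv2.imread('pics/side0.png')[95:320,150:390]
cv2.imwrite('pics/c2.png',cv2.resize(b,(640,600),interpolation=cv2.INTER_CUBIC))
E
```

```text
(no output)
```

View pics/c1.png

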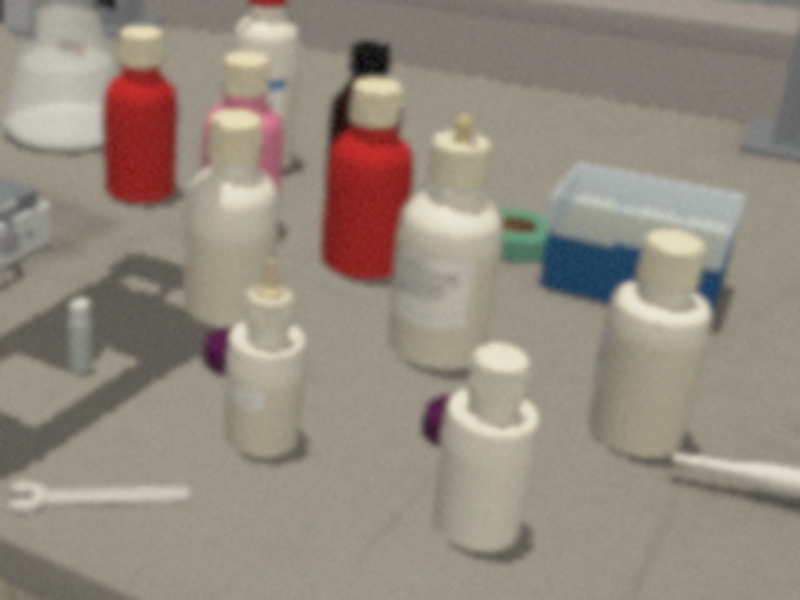

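View pics/c2.png

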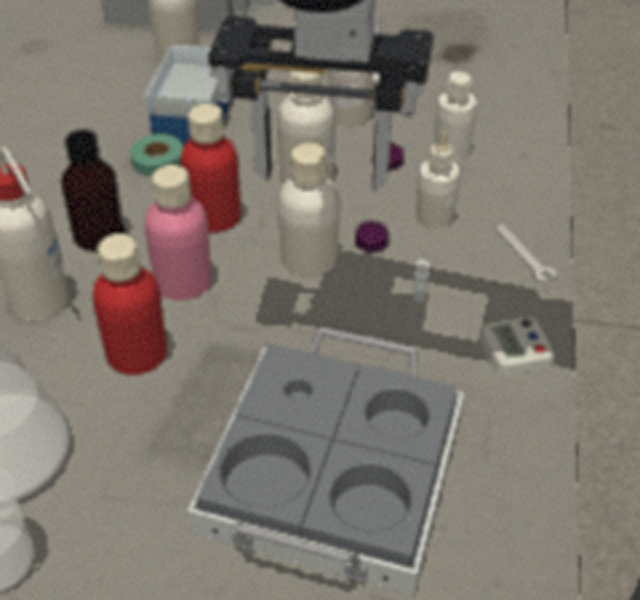

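View pics/wrist0.png

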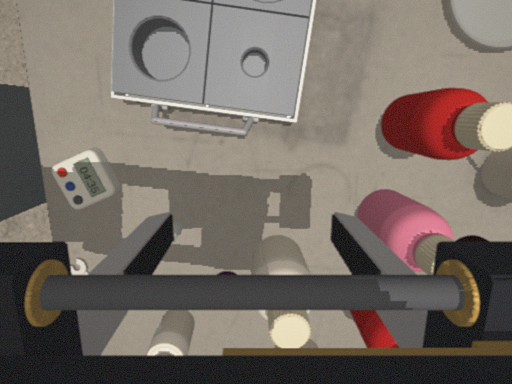

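The crops show these candidates, in scene pixels:
- **Feed bottle (spout):** (349,205)
- **Plain-capped white bottles:** A (284,195) and B (409,233). Their sizes will tell which is large and which is medium.
- **Dropper bottle:** (294,242)
- **Plain small bottle:** (361,265)
- **Vial:** (239,231)
- **Not wanted:** red and pink bottles at (257,165), (290,160) and (325,185)

In the side crop the bores look like vial (298,390), small (397,414), large (265,472) and medium (370,498).

```bash
cat > h.py <<'E'
import numpy as np,cv2
from bench import robot
np.set_printoptions(precision=4,suppress=True)
def onz(c,u,v,z):
    R=np.array(c['R']);C=-R.T@np.array(c['t'])
    d=R.T@np.array([(u-c['cx'])/c['fx'],(v-c['cy'])/c['fy'],1]);return C+d*(z-C[2])/d[2]
def proj(c,X):
    p=np.array(c['R'])@np.array(X)+np.array(c['t']);return np.array([c['fx']*p[0]/p[2]+c['cx'],c['fy']*p[1]/p[2]+c['cy']])
def vcal(c,k): # crop scaled
    return c
E
python3 - <<'E'
from h import *
s=robot.get_calibration('scene');d=robot.get_calibration('side')
S=lambda x,y:(x/3.3333+215,y/3.3333+130); D=lambda x,y:(x/2.6667+150,y/2.6667+95)
# (name, cap top centre, body width px in c1, height guesses)
for n,x,y,w,hs,x2,y2 in [('A',238,121,90,(.148,.132),309,155),('B',675,241,106,(.148,.132),0,0),('feedcap',461,143,108,(.15,),0,0),('drop',270,292,78,(.1,),442,152),('plain',500,352,94,(.108,),460,82),('vial',80,302,26,(.05,),422,265),]:
  for h in hs:
    P=onz(s,*S(x,y),h);M=P.copy();M[2]=h/2
    dep=(np.array(s['R'])@M+np.array(s['t']))[2]
    print(n,h,P,'bodywidth',w/3.3333*dep/s['fx'], 'side',onz(d,*D(x2,y2),h) if x2 else '', 'base c1', (proj(s,[P[0],P[1],0])-[215,130])*3.3333)
for n,x,y,l,r in [('v',298,389,283,313),('s',397,413,364,430),('l',266,471,220,311),('m',371,498,330,411)]:
    P=onz(d,*D(x,y),.049);print(n,P,np.linalg.norm(onz(d,*D(l,y),.049)-onz(d,*D(r,y),.049)))
for q in [(265,347),(463,392),(411,562),(197,508)]: print(onz(d,*D(*q),.045))
E
```

```text
A 0.148 [ 0.5729 -0.1243  0.148 ] bodywidth 0.06313417246268137 side [ 0.5782 -0.1073  0.148 ] base c1 [229.6821 312.9016]
A 0.132 [ 0.6125 -0.1041  0.132 ] bodywidth 0.06647386443893662 side [ 0.5819 -0.1285  0.132 ] base c1 [230.915  284.4572]
B 0.148 [ 0.5344 -0.4083  0.148 ] bodywidth 0.05944009581454481 side  base c1 [625.6432 468.1907]
B 0.132 [ 0.5718 -0.4049  0.132 ] bodywidth 0.06249110626071773 side  base c1 [632.8427 435.0512]
feedcap 0.15 [ 0.6098 -0.2661  0.15  ] bodywidth 0.07212166667262063 side  base c1 [435.0944 345.1503]
drop 0.1 [ 0.447  -0.2138  0.1   ] bodywidth 0.04608313289612491 side [ 0.4459 -0.2     0.1   ] base c1 [261.4156 437.1014]
plain 0.108 [ 0.4388 -0.348   0.108 ] bodywidth 0.04977237550320067 side [ 0.4354 -0.3317  0.108 ] base c1 [473.6726 521.6335]
vial 0.05 [ 0.4528 -0.0763  0.05  ] bodywidth 0.017145390560231153 side [ 0.4523 -0.0678  0.05  ] base c1 [ 81.1289 367.7969]
v [0.5497 0.1188 0.049 ] 0.027758127776888897
s [0.4566 0.1314 0.049 ] 0.05944144311767299
l [0.5604 0.2137 0.049 ] 0.07828683944871614
m [0.4682 0.2254 0.049 ] 0.06776419495224807
[0.5914 0.0687 0.045 ]
[0.3995 0.0931 0.045 ]
[0.4293 0.277  0.045 ]
[0.6106 0.2576 0.045 ]
```

{"api": "move_arm", "payload": {
  "motion": [0,0,0,0.24,-0.08,-0.12,1,0,0,0,0.24,-0.08,-0.12,1,0,0,0,0.24,-0.08,-0.12,1,0,0,0,0.24,-0.08,-0.12,1,0,0,0,0.24,-0.08,-0.12,1,0,0,0,0,0,0,1,0,0,0,0,0,0,1,0,0,0,0,0,0,1]
}}

```text
time: 0.82
tool_pos: [0.5099, 0.1195, 0.2647]
ee_rot: [-3.141, 0.001, 1.571]
wrist_force: [0.3, 0.2, 0.7]
width: 0.0941
finger_force: 0.0
```

```bash
cat >> h.py <<'E'
import json
def shot(name,cam='wrist'):
    c=robot.get_calibration(cam);im=robot.snapshot(cam)[:,:,::-1]
    cv2.imwrite(f'pics/{name}.png',im);json.dump({k:np.array(v).tolist() for k,v in c.items()},open(f'pics/{name}.json','w'));return im,c
def load(name): return cv2.imread(f'pics/{name}.png'),json.load(open(f'pics/{name}.json'))
E
python3 -c "
from h import *
shot('t1');print(robot.get_obs()['tool_pos'],robot.get_obs()['ee_rot'])"
```

```text
[0.5099 0.1192 0.2643] [-3.1399  0.0008  1.5699]
```

View pics/t1.png

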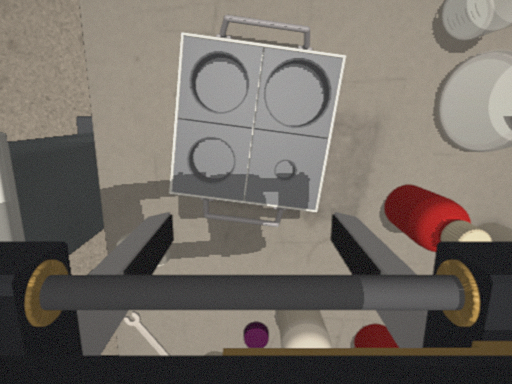

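{"api": "move_arm", "payload": {
  "motion": [0,0,0,-0.35,0,0,1,0,0,0,-0.35,0,0,1,0,0,0,-0.35,0,0,1,0,0,0,-0.35,0,0,1,0,0,0,-0.35,0,0,1,0,0,0,-0.35,0,0,1,0,0,0,-0.35,0,0,1,0,0,0,-0.35,0,0,1,0,0,0,0,0,0,1,0,0,0,0,0,0,1,0,0,0,0,0,0,1]
}}

```text
time: 1.78
tool_pos: [0.5095, -0.1605, 0.2646]
ee_rot: [-3.14, -0.001, 1.569]
wrist_force: [1.0, 0.7, 0.1]
width: 0.0939
finger_force: 0.0
```

```bash
python3 -c "
from h import *
shot('b1');print(robot.get_obs()['tool_pos'],robot.get_obs()['ee_rot'])"
```

```text
[ 0.5097 -0.1598  0.2649] [-3.1407 -0.0009  1.5705]
```

{"api": "move_arm", "payload": {
  "motion": [0,0,0,-0.35,0,0,1,0,0,0,-0.35,0,0,1,0,0,0,-0.35,0,0,1,0,0,0,-0.35,0,0,1,0,0,0,-0.35,0,0,1,0,0,0,-0.25,0,0,1,0,0,0,-0.2,0,0,1,0,0,0,0,0,0,1,0,0,0,0,0,0,1,0,0,0,0,0,0,1]
}}

```text
time: 2.67
tool_pos: [0.5106, -0.3783, 0.2656]
ee_rot: [3.141, -0.001, 1.573]
wrist_force: [0.1, -0.6, 0.3]
width: 0.0938
finger_force: 0.0
```

```bash
python3 -c "
from h import *
a,_=shot('b2');print(robot.get_obs()['tool_pos'],robot.get_obs()['ee_rot'],robot.get_obs()['time'])
b,_=load('b1')
cv2.imwrite('pics/m1.png',np.hstack([b[:300],a[:300]])[:, :][:, :1024][:, ::1] if 0 else cv2.resize(np.vstack([b[:250],a[:250]]),(600,586)))"
```

```text
[ 0.5106 -0.3782  0.2659] [ 3.141  -0.0003  1.5731] 2.7167
```

View pics/m1.png

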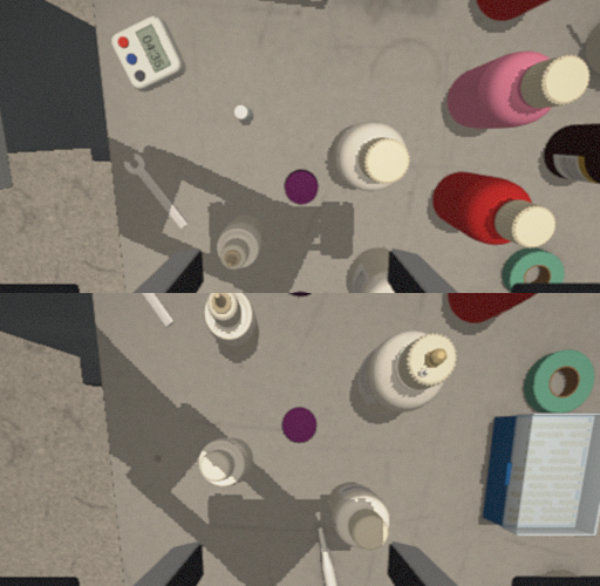

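Top views: 
- **b1:** large bottle's cap at m(384,160), vial at m(242,112), dropper at m(235,252).
- **b2:** feed bottle's spout at m(435,355), plain small at m(220,462), medium cap at m(370,530).

One enlarged composite will give precise centres.

```bash
python3 - <<'E'
from h import *
z=lambda im,x0,y0,x1,y1:cv2.resize(im[y0:y1,x0:x1],None,fx=3,fy=3,interpolation=cv2.INTER_CUBIC)
t,_=load('t1');a,_=load('b1');b,_=load('b2')
out=np.zeros((600,800,3),np.uint8)
L=z(t,165,20,350,220);out[:600,:555]=L
for i,(im,x,y) in enumerate([(a,285,105),(a,165,180),(b,275,165)]):
    out[i*200:i*200+195,560:800]=z(im,x,y,x+80,y+65)
cv2.imwrite('pics/m2.png',out)
E
```

```text
(no output)
```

View pics/m2.png

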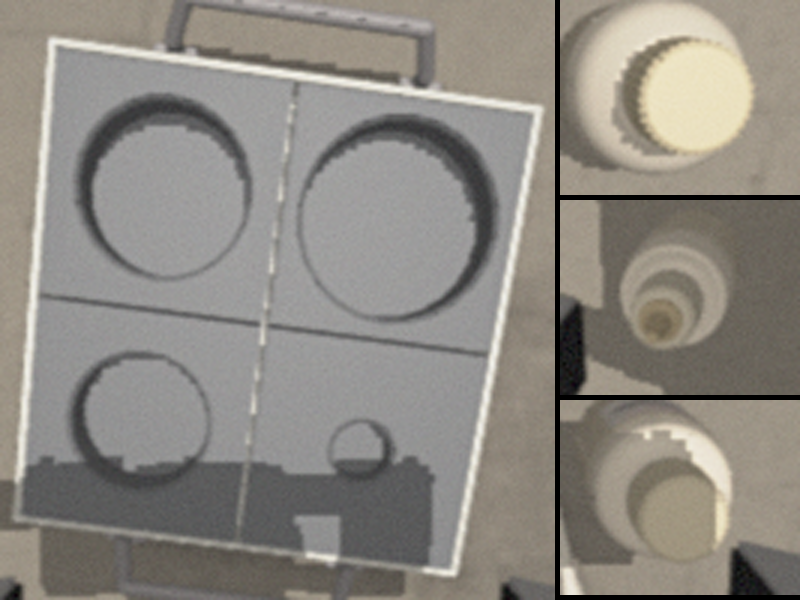

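```bash
python3 - <<'E'
from h import *
_,t=load('t1');_,a=load('b1');_,b=load('b2')
p=lambda x,y,ox,oy:((x+.5)/3-.5+ox,(y+.5)/3-.5+oy)
B={'m':(164,186.5,174),'l':(397.5,217,199),'s':(140,419.5,140),'v':(361.5,448.5,67)}
P={}
for k,(x,y,w) in B.items():
    P[k]=onz(t,*p(x,y,165,20),.049);print(k,P[k],'dia',np.linalg.norm(onz(t,*p(x-w/2,y,165,20),.049)-onz(t,*p(x+w/2,y,165,20),.049)))
# similarity fit with fixed pitch
g=np.array([[-.047,.047],[.047,.047],[-.047,-.047],[.047,-.047]]);Q=np.array([P[k][:2] for k in 'mlsv'])
c=Q.mean(0);H=g.T@(Q-c);U,S,V=np.linalg.svd(H);R=(U@V).T
print('yaw',np.degrees(np.arctan2(R[1,0],R[0,0])),'scale',S.sum()/(g**2).sum());F=g@R.T+c;print(F,np.abs(F-Q).max())
print('A',onz(a,*p(134,96,285,105),.148),np.linalg.norm(onz(a,*p(134-56,96,285,105),.148)-onz(a,*p(134+56,96,285,105),.148)))
print('M',onz(b,*p(120,117,275,165),.132),np.linalg.norm(onz(b,*p(120-46,117,275,165),.132)-onz(b,*p(120+46,117,275,165),.132)))
print('D cap',onz(a,*p(108,117,165,180),.1),'tip',onz(a,*p(97,122,165,180),.12),'body',onz(a,*p(114,96,165,180),.07))
print('V',onz(a,242/1.172,112/1.172,.05))
_,s=load('b1')
c=robot.get_calibration('scene')
for n,X in [('A',[.576,-.12,.148])]:print(proj(c,X))
E
```

```text
m [0.4697 0.2222 0.049 ] dia 0.06886157068736876
l [0.5625 0.2107 0.049 ] dia 0.07926913789974664
s [0.4576 0.1295 0.049 ] dia 0.058501240890862595
v [0.5504 0.1173 0.049 ] dia 0.028180379781995724
yaw -7.35345430929719 scale 0.9967771415798524
[[0.4695 0.2225]
 [0.5627 0.2105]
 [0.4574 0.1293]
 [0.5507 0.1173]] 0.0003323307982817103
A [ 0.5797 -0.1153  0.148 ] 0.03449665977427255
M [ 0.5738 -0.4021  0.132 ] 0.031467879234748176
D cap [ 0.4495 -0.2107  0.1   ] tip [ 0.4489 -0.206   0.12  ] body [ 0.4472 -0.2117  0.07  ]
V [ 0.4537 -0.073   0.05  ]
[285.3665 165.5536]
```

{"api": "move_arm", "payload": {
  "motion": [0,0,0,0.34,-0.06,0,0.45,0,0,0,0.34,-0.06,0,0.45,0,0,0,0.34,-0.06,0,0.45,0,0,0,0.34,-0.06,0,0.45,0,0,0,0.34,-0.06,0,0.45,0,0,0,0.34,-0.06,0,0.45,0,0,0,0.34,-0.06,0,0.45,0,0,0,0.34,-0.06,0,0.45,0,0,0,0.33,-0.09,0,0.45,0,0,0,0,0,0.2,0.45,0,0,0,0,0,0.2,0.45,0,0,0,0,0,0,0.45]
}}

```text
time: 3.72
tool_pos: [0.4506, -0.0723, 0.2223]
ee_rot: [-3.136, -0.002, 1.575]
wrist_force: [-0.1, 0.4, -1.2]
width: 0.0425
finger_force: 0.0
```

```bash
python3 -c "
from h import *
c=robot.get_calibration('wrist')
for X in ([.4537,-.073,.05],[.4537,-.073,0]):print(proj(c,X))
o=robot.get_obs();print(o['tool_pos'],o['ee_rot'],o['width'],o['joint_positions'])"
```

```text
[256.6012 174.6598]
[256.224  167.5449]
[ 0.4506 -0.0723  0.2223] [-3.1364 -0.0018  1.5746] 0.04252614865630169 [-0.2836 -0.1216  1.5434  0.0002  1.7253 -0.2875]
```

{"api": "move_arm", "payload": {
  "motion": [0,0,0,0,0.03,0.3,0.45,0,0,0,0,0,0.3,0.45,0,0,0,0,0,0.3,0.45,0,0,0,0,0,0.3,0.45,0,0,0,0,0,0.25,0.45,0,0,0,0,0,0.2,0.45,0,0,0,0,0,0.15,0.45,0,0,0,0,0,0.12,0.45,0,0,0,0,0,0.05,0.45,0,0,0,0,0,0,0.45,0,0,0,0,0,0,0.45]
}}

```text
time: 4.63
tool_pos: [0.4566, -0.0749, 0.0295]
ee_rot: [3.14, 0.0, 1.571]
wrist_force: [-0.6, -0.1, 0.2]
width: 0.0427
finger_force: 0.0
```

```bash
python3 -c "
from h import *
im,c=shot('v1');o=robot.get_obs();print(o['tool_pos'],o['ee_rot'],o['wrist_force'])
g=np.array(o['tool_pos'])+[0,0,.019];print(proj(c,g),proj(c,[.4537,-.073,.05]))
cv2.imwrite('pics/v1c.png',cv2.resize(im[60:300,130:390],None,fx=2,fy=2))"
```

```text
[ 0.457  -0.0751  0.0299] [3.1392 0.0006 1.5711] [ 0.2426 -0.1968  0.0835]
[255.2056 238.4384] [249.0841 235.5446]
```

View pics/v1c.png

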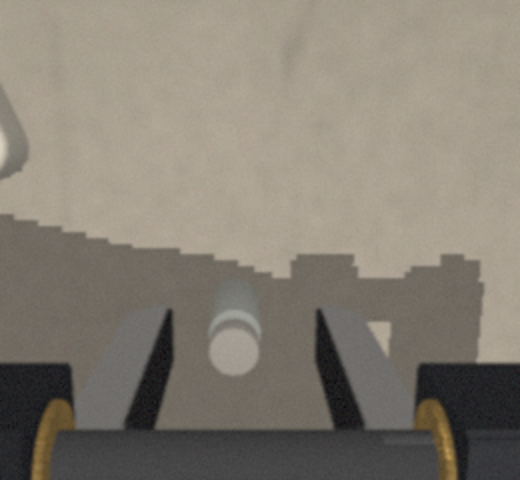

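The vial cap sits between the fingers at full-image (247,236), about 3 mm off the finger midline. I'll correct that, then close and lift.

{"api": "move_arm", "payload": {
  "motion": [0,0,0,0.02,-0.03,0.04,0.45,0,0,0,0,0,0,0.3,0,0,0,0,0,0,0.2,0,0,0,0,0,0,0.1,0,0,0,0,0,0,0,0,0,0,0,0,0,0,0,0,0,0,0,0,0,0,0,0,0,0,0,0]
}}

```text
time: 5.35
tool_pos: [0.4532, -0.0731, 0.0247]
ee_rot: [3.141, 0.0, 1.571]
wrist_force: [0.4, -0.4, 0.9]
width: 0.0144
finger_force: 30.0
```

{"api": "move_arm", "payload": {
  "motion": [0,0,0,0,0,-0.1,0,0,0,0,0,0,-0.2,0,0,0,0,0,0,-0.3,0,0,0,0,0,0,-0.3,0,0,0,0,0,0,-0.3,0,0,0,0,0,0,-0.2,0,0,0,0,0,0,0,0,0,0,0,0,0,0,0]
}}

```text
time: 6.02
tool_pos: [0.4538, -0.0732, 0.1662]
ee_rot: [3.138, 0.001, 1.571]
wrist_force: [0.0, 0.6, -1.0]
width: 0.0141
finger_force: 30.0
```

{"api": "move_arm", "payload": {
  "motion": [0,0,0,0.272,0.139,0,0,0,0,0,0.272,0.139,0,0,0,0,0,0.272,0.139,0,0,0,0,0,0.272,0.139,0,0,0,0,0,0.272,0.139,0,0,0,0,0,0.272,0.139,0,0,0,0,0,0.272,0.139,0,0,0,0,0,0,0,0.3,0,0,0,0,0,0,0.2,0,0,0,0,0,0,0,0,0,0,0,0,0,0,0,0,0,0,0,0,0,0]
}}

```text
time: 7.02
tool_pos: [0.5502, 0.1172, 0.1145]
ee_rot: [-3.141, 0.0, 1.57]
wrist_force: [0.9, -0.8, 0.1]
width: 0.0141
finger_force: 30.0
```

```bash
python3 -c "
from h import *
im,c=shot('v2');o=robot.get_obs();print(o['tool_pos'],o['ee_rot'],o['wrist_force'])
print(proj(c,[.5507,.1173,.049]),proj(c,np.array(o['tool_pos'])+[0,0,.024]))
cv2.imwrite('pics/v2c.png',cv2.resize(im[60:300,130:390],None,fx=2,fy=2))"
```

```text
[0.5508 0.1171 0.1155] [ 3.1401 -0.0002  1.5702] [-0.4062  0.614   0.1482]
[254.3095 197.805 ] [255.7534 242.2584]
```

View pics/v2c.png

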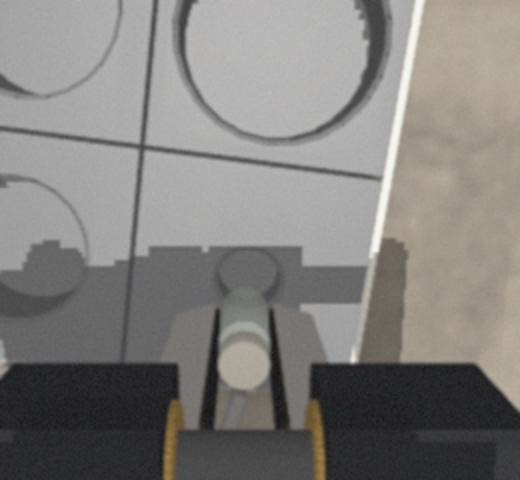

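The vial hangs upright above the narrow bore. The bore shows at full-image (254,196.5), and I predicted (254,198). Lowering now.

{"api": "move_arm", "payload": {
  "motion": [0,0,0,0,0,0.2,0,0,0,0,0,0,0.2,0,0,0,0,0,0,0.12,0,0,0,0,0,0,0.06,0,0,0,0,0,0,0.02,0,0,0,0,0,0,0,0,0,0,0,0,0,0,0]
}}

```text
time: 7.65
tool_pos: [0.5512, 0.1174, 0.0558]
ee_rot: [3.139, -0.0, 1.571]
wrist_force: [-0.7, -0.6, 0.1]
width: 0.0143
finger_force: 30.0
```

Down a little more to contact, then release and rise.

{"api": "move_arm", "payload": {
  "motion": [0,0,0,0,0,0.01,0,0,0,0,0,0,0.01,0,0,0,0,0,0,0,0,0,0,0,0,0,0,0.25,0,0,0,0,0,0,0.35,0,0,0,0,0,0,0.35,0,0,0,0,0,0,0.35,0,0,0,0,0,-0.2,0.35,0,0,0,0,0,-0.2,0.35,0,0,0,0,0,-0.3,0.35,0,0,0,0,0,-0.3,0.35,0,0,0,0,0,-0.3,0.5]
}}

```text
time: 8.65
tool_pos: [0.5498, 0.1173, 0.1833]
ee_rot: [-3.14, 0.0, 1.571]
wrist_force: [0.8, 0.9, -0.7]
width: 0.0369
finger_force: 0.0
```

```bash
python3 -c "
from h import *
o=robot.get_obs();print(o['tool_pos'],o['wrist_force'],o['width'])
im,c=shot('v3');a=cv2.resize(im[60:300,130:390],None,fx=1.5,fy=1.5)
im,c=shot('s3','side');b=im[190:310,210:340];b=cv2.resize(b,(390,360))
print(proj(c,[.5507,.1173,.049]))
cv2.imwrite('pics/v3c.png',np.hstack([a,b]))"
```

```text
[0.5498 0.1173 0.1833] [ 0.8167  0.8906 -0.7003] 0.036905909109450526
[261.4757 240.37  ]
```

View pics/v3c.png

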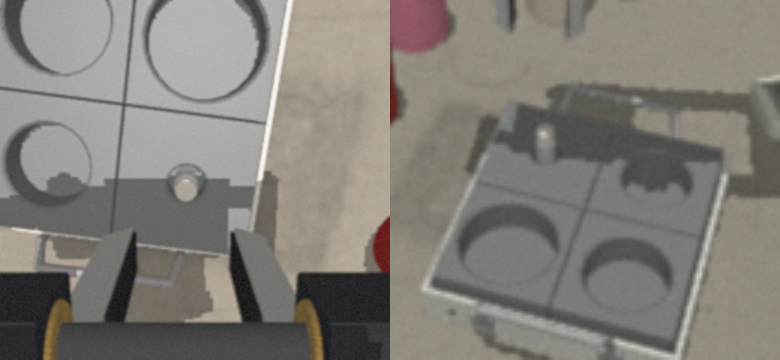

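The vial stands upright in its bore. Next is the dropper bottle.

{"api": "move_arm", "payload": {
  "motion": [0,0,0,-0.3,-0.1,-0.05,0.7,0,0,0,-0.33,-0.1,0,0.7,0,0,0,-0.33,-0.1,0,0.7,0,0,0,-0.33,-0.1,0,0.7,0,0,0,-0.33,-0.1,0,0.7,0,0,0,-0.33,-0.1,0,0.7,0,0,0,-0.33,-0.1,0,0.7,0,0,0,-0.33,-0.1,0,0.7,0,0,0,-0.33,-0.1,0,0.7,0,0,0,-0.33,-0.1,0,0.7,0,0,0,0,0,0,0.7,0,0,0,0,0,0,0.7]
}}

```text
time: 9.75
tool_pos: [0.4493, -0.2107, 0.186]
ee_rot: [-3.14, -0.002, 1.567]
wrist_force: [0.3, -0.2, -0.4]
width: 0.0661
finger_force: 0.0
```

```bash
python3 -c "
from h import *
o=robot.get_obs();print(o['tool_pos'],o['ee_rot'])
im,c=shot('d1');print(proj(c,[.448,-.209,.1]),proj(c,[.448,-.209,.12]),proj(c,[.448,-.209,.0]))
cv2.imwrite('pics/d1c.png',cv2.resize(im[100:280,150:370],None,fx=3,fy=3))"
```

```text
[ 0.4493 -0.2107  0.186 ] [-3.1397 -0.0016  1.5671]
[252.1474 190.1774] [252.1323 195.9242] [252.1991 170.4877]
```

View pics/d1c.png

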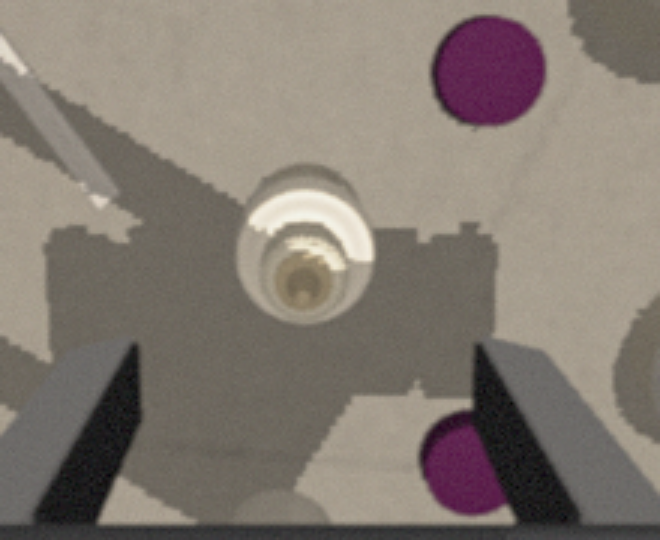

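The nozzle tip is at full-image (250.7,194.7), within about 1 mm of prediction, so the bottle is at about (.447,-.208). Descending to grip the cap.

{"api": "move_arm", "payload": {
  "motion": [0,0,0,0.02,-0.015,0.2,0.7,0,0,0,0,0,0.25,0.7,0,0,0,0,0,0.25,0.7,0,0,0,0,0,0.2,0.7,0,0,0,0,0,0.12,0.7,0,0,0,0,0,0.1,0.6,0,0,0,0,0,0,0.5,0,0,0,0,0,0,0.4,0,0,0,0,0,0,0.3,0,0,0,0,0,0,0.1,0,0,0,0,0,0,0,0,0,0,0,0,0,0]
}}

```text
time: 10.8
tool_pos: [0.4495, -0.2081, 0.0766]
ee_rot: [3.14, 0.001, 1.571]
wrist_force: [0.2, -0.1, 1.3]
width: 0.0259
finger_force: 30.0
```

{"api": "move_arm", "payload": {
  "motion": [0,0,0,0,0,0,0,0,0,0,0,0,0,0,0,0,0,0,0,-0.1,0,0,0,0,0,0,-0.2,0,0,0,0,0,0,-0.25,0,0,0,0,0,0,-0.25,0,0,0,0,0,0,-0.3,0,0,0,0,0,0,-0.3,0,0,0,0,0,0,0,0,0,0,0,0,0,0,0]
}}

```text
time: 11.63
tool_pos: [0.4496, -0.2081, 0.2175]
ee_rot: [3.138, 0.002, 1.571]
wrist_force: [-0.2, 0.1, -2.7]
width: 0.0263
finger_force: 30.0
```

{"api": "move_arm", "payload": {
  "motion": [0,0,0,0.3,0,0,0,0,0,0,0.34,0.01,0,0,0,0,0,0.34,0.01,0,0,0,0,0,0.34,0.01,0,0,0,0,0,0.34,0.01,0,0,0,0,0,0.34,0.01,0,0,0,0,0,0.34,0.01,0,0,0,0,0,0.34,0.01,0,0,0,0,0,0.34,0.01,0,0,0,0,0,0.34,0.01,0,0,0,0,0,0,0,0,0,0,0,0,0,0,0,0]
}}

```text
time: 12.63
tool_pos: [0.4564, 0.1296, 0.2129]
ee_rot: [-3.137, 0.001, 1.575]
wrist_force: [0.4, 0.5, -2.1]
width: 0.0265
finger_force: 30.0
```

```bash
cat >> h.py <<'E'
def tcp(n=5):
    P=[]
    for _ in range(n):
        o=robot.get_obs();P.append(o['tool_pos']);robot.snapshot('side')
    print('tcp',np.mean(P,0),'sd',np.std(P,0),o['ee_rot'],o['width'],o['wrist_force'],o['time'])
E
python3 -c "
from h import *
tcp()
im,c=shot('d2')"
```

```text
tcp [0.457  0.128  0.2138] sd [0.0004 0.0009 0.0006] [-3.14    0.0008  1.5689] 0.026466298606734186 [ 0.0828  0.5132 -0.6588] 12.8333
```

{"api": "move_arm", "payload": {
  "motion": [0,0,0,0.01,0,0.15,0,0,0,0,0,0,0.2,0,0,0,0,0,0,0.25,0,0,0,0,0,0,0.2,0,0,0,0,0,0,0.1,0,0,0,0,0,0,0.1,0,0,0,0,0,0,0.08,0,0,0,0,0,0,0.06,0,0,0,0,0,0,0.03,0,0,0,0,0,0,0,0,0,0,0,0,0,0,0]
}}

```text
time: 13.85
tool_pos: [0.4583, 0.1295, 0.0991]
ee_rot: [3.14, -0.0, 1.571]
wrist_force: [0.8, -0.3, -0.5]
width: 0.0261
finger_force: 30.0
```

```bash
python3 -c "
from h import *
tcp()"
```

```text
tcp [0.4584 0.1295 0.0993] sd [0.0001 0.     0.0001] [ 3.1402 -0.0002  1.5709] 0.026402347698265778 [-0.8641 -0.3794 -1.5361] 14.05
```

{"api": "move_arm", "payload": {
  "motion": [0,0,0,0,-0.01,0.03,0,0,0,0,0,0,0.03,0,0,0,0,0,0,0.01,0,0,0,0,0,0,0,0,0,0,0,0,0,0,0]
}}

```text
time: 14.52
tool_pos: [0.4565, 0.1296, 0.0923]
ee_rot: [-3.141, -0.0, 1.571]
wrist_force: [-3.2, 0.0, 6.1]
width: 0.0259
finger_force: 30.0
```

Contact is at the expected depth. Releasing and rising, with moderate opening.

{"api": "move_arm", "payload": {
  "motion": [0,0,0,0,0,0,0.3,0,0,0,0,0,0,0.4,0,0,0,0,0,0,0.5,0,0,0,0,0,0,0.55,0,0,0,0,0,0,0.55,0,0,0,0,0,-0.2,0.55,0,0,0,0,0,-0.25,0.55,0,0,0,0,0,-0.3,0.55,0,0,0,0,0,-0.3,0.55,0,0,0,0,0,-0.3,0.55,0,0,0,0,0,-0.1,0.55,0,0,0,0,0,0,0.55]
}}

```text
time: 15.52
tool_pos: [0.4585, 0.1296, 0.2397]
ee_rot: [3.135, -0.001, 1.571]
wrist_force: [-0.3, 0.4, 0.1]
width: 0.0517
finger_force: 0.0
```

```bash
python3 -c "
from h import *
tcp(3)
im,c=shot('d3');print(proj(c,[.4574,.1293,.136]))
a=cv2.resize(im[60:280,130:390],None,fx=1.5,fy=1.5)
im,c=shot('s4','side');b=im[160:310,210:340];b=cv2.resize(b,(286,330));print(proj(c,[.4574,.1293,.136]))
cv2.imwrite('pics/d3c.png',np.hstack([a,b]))"
```

```text
tcp [0.4575 0.1295 0.2373] sd [0.0008 0.0001 0.0019] [-3.1401  0.0003  1.5707] 0.05164553719685637 [-0.605  -0.3357 -0.2704] 15.6167
[255.3803 188.5877]
[300.7016 224.6295]
```

View pics/d3c.png

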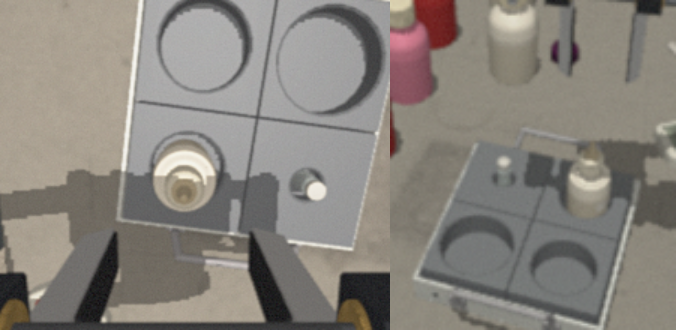

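The dropper bottle stands in its bore with the nozzle at (252.7,187.3), about 2 mm off prediction, and the vial is fine. On the way to the medium bottle I'll stop to photograph the large one.

{"api": "move_arm", "payload": {
  "motion": [0,0,0,-0.3,0.15,0,0.8,0,0,0,-0.305,0.153,0,0.8,0,0,0,-0.305,0.153,0,0.8,0,0,0,-0.305,0.153,0,0.8,0,0,0,-0.305,0.153,0,0.8,0,0,0,-0.305,0.153,0,0.8,0,0,0,-0.305,0.153,0,0.8,0,0,0,-0.305,0.153,0,0.8,0,0,0,0,0,0,0.8,0,0,0,0,0,0,0.8,0,0,0,0,0,0,0.8]
}}

```text
time: 16.68
tool_pos: [0.5782, -0.1136, 0.2348]
ee_rot: [-3.139, -0.002, 1.571]
wrist_force: [-0.9, 0.5, -0.0]
width: 0.0754
finger_force: 0.0
```

```bash
python3 -c "
from h import *
tcp(3)
im,c=shot('l1')
tcp(1)"
```

```text
tcp [ 0.5783 -0.1132  0.2355] sd [0.0001 0.0003 0.0005] [-3.1408 -0.0006  1.5722] 0.07523435864121339 [-0.1478 -0.5262  0.7253] 16.7833
tcp [ 0.5786 -0.1128  0.2368] sd [0. 0. 0.] [ 3.1413 -0.0001  1.5725] 0.07515667904908241 [0.0357 0.431  0.0991] 16.8833
```

{"api": "move_arm", "payload": {
  "motion": [0,0,0,-0.3,0,0,0.8,0,0,0,-0.32,-0.01,0,0.8,0,0,0,-0.32,-0.01,0,0.8,0,0,0,-0.32,-0.01,0,0.8,0,0,0,-0.32,-0.01,0,0.8,0,0,0,-0.32,-0.01,0,0.8,0,0,0,-0.32,-0.01,0,0.8,0,0,0,-0.32,0,0,0.8,0,0,0,-0.32,0,0,0.8,0,0,0,0,0,0,0.8,0,0,0,0,0,0,0.8,0,0,0,0,0,0,0.8]
}}

```text
time: 17.93
tool_pos: [0.5731, -0.3991, 0.2366]
ee_rot: [3.141, -0.001, 1.572]
wrist_force: [-0.4, 0.1, -0.1]
width: 0.0756
finger_force: 0.0
```

```bash
python3 -c "
from h import *
tcp(3)
im,c=shot('m3');tcp(1)
l,cl=load('l1')
print(proj(c,[.5738,-.4021,.132]),proj(cl,[.5797,-.1153,.148]))
f=lambda i:cv2.resize(i[130:280,190:320],None,fx=3,fy=3,interpolation=cv2.INTER_CUBIC)
cv2.imwrite('pics/lm.png',np.hstack([f(l),f(im)]))"
```

```text
tcp [ 0.5733 -0.3987  0.237 ] sd [0.0001 0.0003 0.0003] [3.1407 0.0001 1.5728] 0.07482414608952899 [ 0.8971 -0.4168 -0.3835] 18.0333
tcp [ 0.5735 -0.3985  0.2374] sd [0. 0. 0.] [3.1406 0.0005 1.5728] 0.07539249066490611 [-1.0332  0.0197 -0.3275] 18.1333
[253.5764 190.7712] [254.844  194.0978]
```

View pics/lm.png

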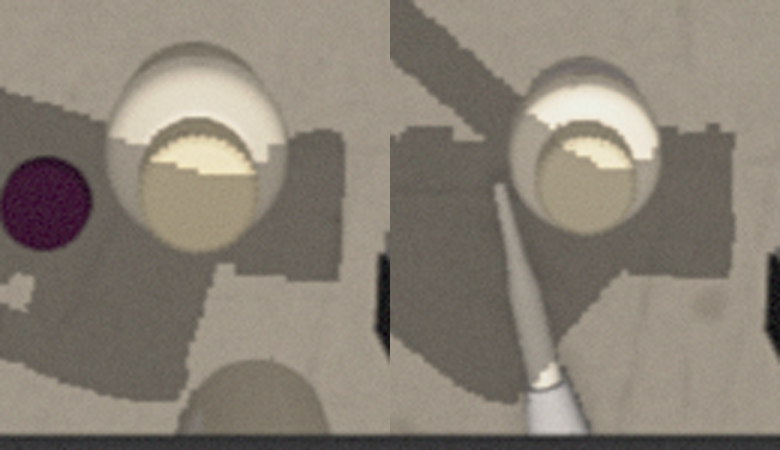

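The hover pictures show both caps within about 1.5 mm of prediction: large at (256.0,194.1), medium at (255.2,191.5). That puts the large at (.5808,-.1153) and the medium at (.5752,-.4027). Grasping the medium.

{"api": "move_arm", "payload": {
  "motion": [0,0,0,-0.04,0.018,0.15,0.8,0,0,0,0,0,0.25,0.8,0,0,0,0,0,0.3,0.8,0,0,0,0,0,0.25,0.8,0,0,0,0,0,0.2,0.8,0,0,0,0,0,0.12,0.8,0,0,0,0,0,0.04,0.8,0,0,0,0,0,0,0.6,0,0,0,0,0,0,0.45,0,0,0,0,0,0,0.3,0,0,0,0,0,0,0.2,0,0,0,0,0,0,0]
}}

```text
time: 19.18
tool_pos: [0.5753, -0.4046, 0.1072]
ee_rot: [3.139, 0.002, 1.571]
wrist_force: [-0.1, 0.9, 0.8]
width: 0.0453
finger_force: 0.0
```

{"api": "move_arm", "payload": {
  "motion": [0,0,0,0,0,0,0,0,0,0,0,0,0,0,0,0,0,0,0,0,0]
}}

```text
time: 19.43
tool_pos: [0.575, -0.4043, 0.1061]
ee_rot: [3.14, 0.001, 1.571]
wrist_force: [-0.1, 0.1, 0.3]
width: 0.0324
finger_force: 30.0
```

```bash
python3 -c "
from h import *
tcp(3)"
```

```text
tcp [ 0.575  -0.4043  0.1061] sd [0. 0. 0.] [3.1406 0.0007 1.5708] 0.03277973513960714 [ 0.2662 -0.4748  1.8141] 19.5333
```

{"api": "move_arm", "payload": {
  "motion": [0,0,0,0,0,-0.1,0,0,0,0,0,0,-0.2,0,0,0,0,0,0,-0.25,0,0,0,0,0,0,-0.25,0,0,0,0,0,0,-0.3,0,0,0,0,0,0,-0.3,0,0,0,0,0,0,-0.3,0,0,0,0,0,0,-0.25,0,0,0,0,0,0,-0.1,0,0,0,0,0,0,0,0,0,0,0,0,0,0,0]
}}

```text
time: 20.5
tool_pos: [0.5747, -0.4042, 0.3107]
ee_rot: [3.141, 0.0, 1.571]
wrist_force: [0.7, -0.3, -1.9]
width: 0.0322
finger_force: 30.0
```

{"api": "move_arm", "payload": {
  "motion": [0,0,0,0.25,-0.06,0,0,0,0,0,0.35,-0.06,0,0,0,0,0,0.35,-0.06,0,0,0,0,0,0.35,-0.06,0,0,0,0,0,0.35,-0.06,0,0,0,0,0,0.35,-0.06,0,0,0,0,0,0.35,-0.06,0,0,0,0,0,0.35,-0.06,0,0,0,0,0,0.35,-0.06,0,0,0,0,0,0.35,-0.06,0,0,0,0,0,0.35,-0.06,0,0,0,0,0,0.35,-0.06,0,0]
}}

```text
time: 21.5
tool_pos: [0.5011, 0.0075, 0.3079]
ee_rot: [-3.137, -0.0, 1.57]
wrist_force: [0.9, 0.8, -2.3]
width: 0.0326
finger_force: 30.0
```

{"api": "move_arm", "payload": {
  "motion": [0,0,0,0.35,-0.06,0,0,0,0,0,0.35,-0.06,0,0,0,0,0,0.35,-0.06,0,0,0,0,0,0.35,-0.06,0,0,0,0,0,0.35,-0.06,0,0,0,0,0,0.25,-0.03,0,0,0,0,0,0.1,0,0,0,0,0,0,0,0,0,0,0,0,0,0,0,0,0,0,0,0,0,0,0,0]
}}

```text
time: 22.33
tool_pos: [0.4698, 0.2145, 0.3096]
ee_rot: [-3.14, 0.001, 1.569]
wrist_force: [1.0, -0.1, -2.6]
width: 0.0326
finger_force: 30.0
```

```bash
python3 -c "
from h import *
tcp(4)"
```

```text
tcp [0.4699 0.2145 0.31  ] sd [0.0001 0.0001 0.0003] [-3.1416  0.0004  1.5684] 0.03249727166757417 [ 0.3179 -0.8974 -0.7839] 22.4833
```

{"api": "move_arm", "payload": {
  "motion": [0,0,0,0.065,0,0.2,0,0,0,0,0,0,0.3,0,0,0,0,0,0,0.3,0,0,0,0,0,0,0.3,0,0,0,0,0,0,0.2,0,0,0,0,0,0,0.13,0,0,0,0,0,0,0,0,0,0,0,0,0,0,0,0,0,0,0,0,0,0,0]
}}

```text
invalid input
```

```bash
python3 -c "
from h import *
tcp(3);shot('m4')"
```

```text
tcp [0.47   0.2149 0.3106] sd [0.     0.0001 0.    ] [3.1412 0.0001 1.5692] 0.032617946410726205 [ 0.6158  0.496  -1.9003] 22.6333
```

{"api": "move_arm", "payload": {
  "motion": [0,0,0,0.062,0,0.2,0,0,0,0,0,0,0.3,0,0,0,0,0,0,0.3,0,0,0,0,0,0,0.3,0,0,0,0,0,0,0.2,0,0,0,0,0,0,0.13,0,0,0,0,0,0,0,0,0,0,0,0,0,0,0,0,0,0,0,0,0,0]
}}

```text
time: 23.48
tool_pos: [0.4705, 0.2223, 0.169]
ee_rot: [3.139, -0.001, 1.571]
wrist_force: [-0.5, 0.6, -1.6]
width: 0.0321
finger_force: 30.0
```

```bash
python3 -c "
from h import *
tcp(3);shot('m4')"
```

```text
tcp [0.4707 0.2224 0.1693] sd [0.0001 0.0001 0.0002] [ 3.1381 -0.0012  1.5707] 0.03259783453414517 [ 0.1815  0.2333 -1.3077] 23.5833
```

{"api": "move_arm", "payload": {
  "motion": [0,0,0,-0.012,-0.01,0.05,0,0,0,0,0,0,0.1,0,0,0,0,0,0,0.1,0,0,0,0,0,0,0.1,0,0,0,0,0,0,0.05,0,0,0,0,0,0,0.02,0,0,0,0,0,0,0,0,0,0,0,0,0,0,0]
}}

```text
time: 24.35
tool_pos: [0.4688, 0.2209, 0.1255]
ee_rot: [3.141, -0.0, 1.571]
wrist_force: [-0.5, 0.1, -0.2]
width: 0.0325
finger_force: 30.0
```

{"api": "move_arm", "payload": {
  "motion": [0,0,0,0,0,0.02,0,0,0,0,0,0,0.015,0,0,0,0,0,0,0,0,0,0,0,0,0,0,0]
}}

```text
time: 24.68
tool_pos: [0.4688, 0.2209, 0.1222]
ee_rot: [3.141, -0.0, 1.571]
wrist_force: [0.7, -0.1, -0.9]
width: 0.0327
finger_force: 30.0
```

{"api": "move_arm", "payload": {
  "motion": [0,0,0,0,0,0.01,0,0,0,0,0,0,0.01,0,0,0,0,0,0,0,0,0,0,0,0,0,0,0]
}}

```text
time: 25.02
tool_pos: [0.4692, 0.221, 0.122]
ee_rot: [3.14, -0.001, 1.571]
wrist_force: [-1.4, -0.2, 4.9]
width: 0.0322
finger_force: 30.0
```

The medium bottle is on the floor of its bore. Releasing, rising, and going to the large bottle.

{"api": "move_arm", "payload": {
  "motion": [0,0,0,0,0,0,0.35,0,0,0,0,0,0,0.45,0,0,0,0,0,0,0.6,0,0,0,0,0,0,0.65,0,0,0,0,0,0,0.65,0,0,0,0,0,-0.2,0.65,0,0,0,0,0,-0.25,0.65,0,0,0,0,0,-0.3,0.65,0,0,0,0,0,-0.3,0.65,0,0,0,0,0,-0.2,0.65,0,0,0,0,0,0,0.65]
}}

```text
time: 25.93
tool_pos: [0.4709, 0.2217, 0.2507]
ee_rot: [3.132, -0.003, 1.571]
wrist_force: [0.4, -0.3, 0.8]
width: 0.0613
finger_force: 0.0
```

{"api": "move_arm", "payload": {
  "motion": [0,0,0,-0.25,0.1,0,0.8,0,0,0,-0.32,0.11,0,0.8,0,0,0,-0.33,0.11,0,0.8,0,0,0,-0.33,0.11,0,0.8,0,0,0,-0.33,0.11,0,0.8,0,0,0,-0.33,0.11,0,0.8,0,0,0,-0.33,0.11,0,0.8,0,0,0,-0.33,0.11,0,0.8,0,0,0,-0.33,0.11,0,0.8,0,0,0,-0.32,0.1,0,0.8,0,0,0,-0.16,0.04,0,0.8,0,0,0,0,0,0,0.8]
}}

```text
time: 26.93
tool_pos: [0.5805, -0.1182, 0.2424]
ee_rot: [-3.138, -0.0, 1.566]
wrist_force: [-0.3, -0.3, -0.1]
width: 0.0749
finger_force: 0.0
```

```bash
python3 -c "
from h import *
tcp(4)"
```

```text
tcp [ 0.5804 -0.1156  0.2434] sd [0.0001 0.0016 0.0007] [-3.1405 -0.0014  1.5716] 0.075473057673397 [-1.1074  0.1935  0.3373] 27.0833
```

{"api": "move_arm", "payload": {
  "motion": [0,0,0,0,0,0.15,0.8,0,0,0,0,0,0.25,0.8,0,0,0,0,0,0.3,0.8,0,0,0,0,0,0.25,0.8,0,0,0,0,0,0.17,0.8,0,0,0,0,0,0.09,0.8,0,0,0,0,0,0.03,0.8,0,0,0,0,0,0,0.65,0,0,0,0,0,0,0.5,0,0,0,0,0,0,0.35,0,0,0,0,0,0,0.2,0,0,0,0,0,0,0]
}}

```text
time: 28.13
tool_pos: [0.5814, -0.1153, 0.1223]
ee_rot: [3.139, 0.001, 1.571]
wrist_force: [0.7, 0.4, -0.5]
width: 0.0455
finger_force: 0.0
```

{"api": "move_arm", "payload": {
  "motion": [0,0,0,0,0,0,0,0,0,0,0,0,0,0,0,0,0,0,0,0,0,0,0,0,0,0,0,0]
}}

```text
time: 28.47
tool_pos: [0.5813, -0.1153, 0.1217]
ee_rot: [3.14, 0.0, 1.571]
wrist_force: [1.1, 0.0, 2.1]
width: 0.0366
finger_force: 30.0
```

```bash
python3 -c "
from h import *
tcp(3)"
```

```text
tcp [ 0.5813 -0.1153  0.1217] sd [0. 0. 0.] [3.1399 0.0004 1.5708] 0.03660232754236716 [ 0.6335 -0.7635  2.5825] 28.5667
```

{"api": "move_arm", "payload": {
  "motion": [0,0,0,0,0,-0.1,0,0,0,0,0,0,-0.2,0,0,0,0,0,0,-0.25,0,0,0,0,0,0,-0.25,0,0,0,0,0,0,-0.3,0,0,0,0,0,0,-0.3,0,0,0,0,0,0,-0.3,0,0,0,0,0,0,-0.2,0,0,0,0,0,0,-0.1,0,0,0,0,0,0,0,0,0,0,0,0,0,0,0]
}}

```text
time: 29.53
tool_pos: [0.5804, -0.115, 0.3197]
ee_rot: [-3.139, -0.001, 1.571]
wrist_force: [0.3, -0.5, -4.1]
width: 0.0369
finger_force: 30.0
```

{"api": "move_arm", "payload": {
  "motion": [0,0,0,0.22,-0.017,0,0,0,0,0,0.3,-0.017,0,0,0,0,0,0.33,-0.017,0,0,0,0,0,0.33,-0.017,0,0,0,0,0,0.33,-0.017,0,0,0,0,0,0.33,-0.017,0,0,0,0,0,0.33,-0.017,0,0,0,0,0,0.33,-0.017,0,0,0,0,0,0.33,-0.017,0,0,0,0,0,0.28,-0.017,0,0,0,0,0,0.145,-0.007,0,0,0,0,0,0,0,0,0]
}}

```text
time: 30.53
tool_pos: [0.5618, 0.2132, 0.3178]
ee_rot: [-3.136, 0.0, 1.575]
wrist_force: [-0.4, -1.0, -4.1]
width: 0.0366
finger_force: 30.0
```

```bash
python3 -c "
from h import *
tcp(6)"
```

```text
tcp [0.5627 0.2101 0.3193] sd [0.0005 0.0016 0.001 ] [-3.141   0.001   1.5685] 0.03647412540387903 [-0.6336  0.2561 -3.7524] 30.7833
```

{"api": "move_arm", "payload": {
  "motion": [0,0,0,0,0,0.15,0,0,0,0,0,0,0.25,0,0,0,0,0,0,0.3,0,0,0,0,0,0,0.3,0,0,0,0,0,0,0.2,0,0,0,0,0,0,0.1,0,0,0,0,0,0,0.04,0,0,0,0,0,0,0,0,0,0,0,0,0,0,0]
}}

```text
time: 31.58
tool_pos: [0.564, 0.2102, 0.1889]
ee_rot: [3.139, -0.001, 1.57]
wrist_force: [-0.4, 0.1, -2.7]
width: 0.0361
finger_force: 30.0
```

```bash
python3 -c "
from h import *
tcp(4)"
```

```text
tcp [0.5641 0.2104 0.1893] sd [0.0001 0.0001 0.0002] [ 3.1376 -0.0011  1.5707] 0.0364371356603807 [ 0.3675 -0.49   -3.8646] 31.7333
```

{"api": "move_arm", "payload": {
  "motion": [0,0,0,0,-0.015,0.05,0,0,0,0,0,0,0.1,0,0,0,0,0,0,0.12,0,0,0,0,0,0,0.1,0,0,0,0,0,0,0.08,0,0,0,0,0,0,0.03,0,0,0,0,0,0,0,0,0,0,0,0,0,0,0]
}}

```text
time: 32.45
tool_pos: [0.5616, 0.2105, 0.1387]
ee_rot: [3.142, -0.0, 1.571]
wrist_force: [0.1, -1.4, -2.7]
width: 0.0362
finger_force: 30.0
```

{"api": "move_arm", "payload": {
  "motion": [0,0,0,0,0,0.01,0,0,0,0,0,0,0.01,0,0,0,0,0,0,0,0,0,0,0,0,0,0,0]
}}

```text
time: 32.78
tool_pos: [0.5619, 0.2105, 0.1374]
ee_rot: [3.141, -0.0, 1.571]
wrist_force: [0.5, 0.0, -3.2]
width: 0.0364
finger_force: 30.0
```

{"api": "move_arm", "payload": {
  "motion": [0,0,0,0,0,0.01,0,0,0,0,0,0,0.01,0,0,0,0,0,0,0,0,0,0,0,0,0,0,0]
}}

```text
time: 33.12
tool_pos: [0.5621, 0.2105, 0.1373]
ee_rot: [3.139, -0.001, 1.571]
wrist_force: [-1.0, -1.3, 4.8]
width: 0.0365
finger_force: 30.0
```

Contact. Releasing, rising, and moving clear for a last look.

{"api": "move_arm", "payload": {
  "motion": [0,0,0,0,0,0,0.4,0,0,0,0,0,0,0.5,0,0,0,0,0,0,0.6,0,0,0,0,0,0,0.65,0,0,0,0,0,0,0.65,0,0,0,0,0,-0.2,0.65,0,0,0,0,0,-0.25,0.65,0,0,0,0,0,-0.3,0.65,0,0,0,0,0,-0.3,0.65,0,0,0,0,0,-0.3,0.65,0,0,0,0,0,-0.2,0.65,0,0,0,0,0,0,0.65]
}}

```text
time: 34.12
tool_pos: [0.5632, 0.2109, 0.2961]
ee_rot: [3.131, -0.003, 1.571]
wrist_force: [0.3, -0.3, 1.2]
width: 0.0612
finger_force: 0.0
```

{"api": "move_arm", "payload": {
  "motion": [0,0,0,-0.25,-0.1,0,0.65,0,0,0,-0.3,-0.1,0,0.65,0,0,0,-0.3,-0.1,0,0.65,0,0,0,-0.3,-0.1,0,0.65,0,0,0,-0.1,-0.1,0,0.65,0,0,0,0,0,0,0.65,0,0,0,0,0,0,0.65,0,0,0,0,0,0,0.65,0,0,0,0,0,0,0.65]
}}

```text
time: 34.87
tool_pos: [0.5118, 0.0863, 0.2891]
ee_rot: [-3.14, -0.0, 1.572]
wrist_force: [0.3, 0.4, 0.1]
width: 0.0609
finger_force: 0.0
```

```bash
python3 -c "
from h import *
tcp(2)
im,c=shot('f1')
T={'v':(.5507,.1173,.079),'d':(.4574,.1293,.136),'m':(.4695,.2225,.148),'l':(.5627,.2105,.164)}
print({k:proj(c,X) for k,X in T.items()})
im2,c2=shot('f2','side');print({k:(proj(c2,X)-[215,140])*3 for k,X in T.items()})
a=cv2.resize(im[0:270,120:380],(390,405))
b=cv2.resize(im2[140:310,215:340],(375,510));a=cv2.copyMakeBorder(a,0,105,0,0,0)
cv2.imwrite('pics/fin.png',np.hstack([a,b]))"
```

```text
tcp [0.5118 0.0863 0.2892] sd [0.     0.     0.0001] [-3.1406 -0.0002  1.5722] 0.06104723985076078 [0.2767 0.4275 0.7908] 34.9167
{'v': array([284.9738, 143.2251]), 'd': array([201.0083, 136.2335]), 'm': array([208.5232,  36.4039]), 'l': array([310.6235,  46.8172])}
{'v': array([138.9343, 276.8285]), 'd': array([257.1049, 253.8886]), 'm': array([226.2225, 338.2995]), 'l': array([ 96.355 , 292.4154])}
```

View pics/fin.png

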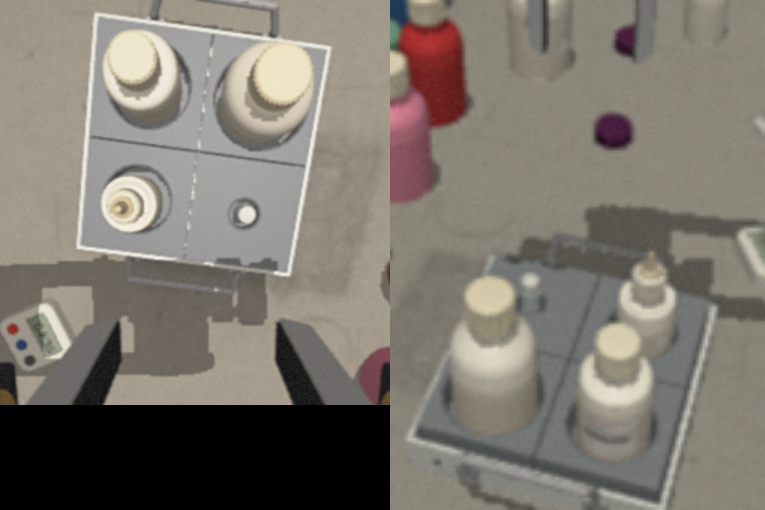

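All four items stand upright in their bores. Cap centres read medium (208,38), large (309,49), dropper (201,138) and vial (285,143), each within 3 px of prediction. Handing in.

```bash
python3 -c "
from bench import robot
print(robot.close_job())"
```

```text
the job is handed in; nothing more can be done
None
```

The large bottle, medium bottle, dropper bottle and vial stand upright on the floors of their own bores, the look-alikes were not touched, and the job is handed in (about 35 s on the robot's clock; no verdict was returned).

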